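# Put the sockets back on the socket rail in order of size

## Task

Put the four loose steel sockets back on the socket rail in order of size: the largest on the clip next to the red carrying loop, then the others by falling size, with the smallest at the far end. Each must stand upright, hexagon up, with its drive hole pushed fully down over the clip's stud.

Things in the scene. Friction and masses are not known exactly. Their poses are not given: they have to be found in the camera images.
- socket_58: the largest of four loose bright steel hexagon sockets: a round tube 58 mm in outer diameter and 66 mm tall with a 42 mm hexagon opening at its top and a 19 mm square drive hole (open below) in its underside. It stands upright on the bench. Origin: centre of the underside; z: its axis, up.
- socket_50: the second largest of four loose bright steel hexagon sockets: a round tube 50 mm in outer diameter and 60 mm tall with a 35 mm hexagon opening at its top and a 19 mm square drive hole (open below) in its underside. It stands upright on the bench. Origin: centre of the underside; z: its axis, up.
- socket_42: the second smallest of four loose bright steel hexagon sockets: a round tube 42 mm in outer diameter and 54 mm tall with a 28 mm hexagon opening at its top and a 19 mm square drive hole (open below) in its underside. It stands upright on the bench. Origin: centre of the underside; z: its axis, up.
- socket_34: the smallest of four loose bright steel hexagon sockets: a round tube 34 mm in outer diameter and 48 mm tall with a 22 mm hexagon opening at its top and a 19 mm square drive hole (open below) in its underside. It stands upright on the bench. Origin: centre of the underside; z: its axis, up.
- rail: the socket rail, fixed on the bench: a straight blue metal channel with black rubber ends, 274 mm long, 36 mm wide (41 mm at its ends), 12 mm high, carrying four clips; a red carrying loop sticks out 30 mm from one end. Origin: centre of its underside, on the bench; x runs along the rail towards the loop, z up.
- clip_1: the clip nearest the red loop: a black plastic base 34 x 37 mm, fixed in the rail, with an upright steel stud 22 mm high, 16 mm thick at its foot, tapering to 6 mm at its tip, which enters a drive hole. Origin: centre of the clip's underside; the seat for a socket's underside is 10 mm above it, the tip 32 mm. x along the rail to the loop. Studs are 62 to 74 mm apart.
- clip_2: the clip second from the red loop: a black plastic base 34 x 37 mm, fixed in the rail, with an upright steel stud 22 mm high, 16 mm thick at its foot, tapering to 6 mm at its tip, which enters a drive hole. Origin: centre of the clip's underside; the seat for a socket's underside is 10 mm above it, the tip 32 mm. x along the rail to the loop. Studs are 62 to 74 mm apart.
- clip_3: the clip third from the red loop: a black plastic base 34 x 37 mm, fixed in the rail, with an upright steel stud 22 mm high, 16 mm thick at its foot, tapering to 6 mm at its tip, which enters a drive hole. Origin: centre of the clip's underside; the seat for a socket's underside is 10 mm above it, the tip 32 mm. x along the rail to the loop. Studs are 62 to 74 mm apart.
- clip_4: the clip farthest from the red loop: a black plastic base 34 x 37 mm, fixed in the rail, with an upright steel stud 22 mm high, 16 mm thick at its foot, tapering to 6 mm at its tip, which enters a drive hole. Origin: centre of the clip's underside; the seat for a socket's underside is 10 mm above it, the tip 32 mm. x along the rail to the loop. Studs are 62 to 74 mm apart.
There are look-alikes about, which are no part of the job. What is shaped like the socket_50 but brown, orange or turquoise is not meant.

How it is judged (in metres and radians):
At the end, for the whole second after the job is handed in: Counting from the red loop, the largest, second largest, second smallest and smallest socket stand on the first to fourth clip: each upright within 0.12 rad, its axis within 8 mm of the stud's axis, its underside within 4 mm of the clip's seat, released and at rest (horizontal distance between socket_58 and clip_1 below 0.008 m and z of socket_58 in the frame of clip_1 between 0.006 and 0.014 m and angle between each of socket_58, socket_50, socket_42, socket_34's own z axis and vertical below 0.12 rad and linear speed of each of socket_58, socket_50, socket_42, socket_34 below 0.02 m/s and horizontal distance between socket_50 and clip_2 below 0.008 m and z of socket_50 in the frame of clip_2 between 0.006 and 0.014 m and horizontal distance between socket_42 and clip_3 below 0.008 m and z of socket_42 in the frame of clip_3 between 0.006 and 0.014 m and horizontal distance between socket_34 and clip_4 below 0.008 m and z of socket_34 in the frame of clip_4 between 0.006 and 0.014 m); the robot touches nothing.
It also fails if it takes over 112 s, if anything falls off the work surface, if the arm or the gripper's body presses on something with over 40 N, if the wrist force passes 120 N, or if a joint passes its speed limit or range.

## Robot

A 6-joint arm with a two-finger parallel gripper is mounted at the origin on a cart in front of the work surface, level with it; the furniture and walls round the work are solid. World frame = base frame: x ahead of the robot, y to its left, z up, the work surface at z = 0. Lengths are in m, angles in degrees, forces in N, time in s.
With the tool pointing down it reaches from about 0.375 to 0.9 m from the base axis. Payload 3.1 kg.
Tool frame: the origin (TCP) lies on the centre line of the jaws, within the pads' length; the fingertips stand 25 mm ahead of it and the grasp point (between the pads) lies 6 mm ahead of it; z points along the fingers, y is the line along which they close (so a half turn about z gives the same grasp; the last joint's range is limited). The gripper opens to 87 mm and grips with 3 to 60 N. Pads are 19 mm wide; open, the fingers measure 117 mm over their backs; the gripper's body (75 mm by 190 mm) begins 51 mm behind the grasp point.
Start: joints at [-86.373, 30.224, 82.088, -0, 67.689, -10.227], TCP at [0.15, -0.607, 0.248] pointing down, gripper open.
Joint ranges: [-176.69, 176.69], [-43.24, 126.21], [12.49, 139.97], [-82, 262], [0, 151.66], [-163.58, 163.58]. Speed limits (degrees/s): [159.86, 159.86, 180, 180, 180, 180].

## Interface

Orientations are given as a 3x3 rotation matrix whose columns are the frame's x, y, z axes.
In Python, from rig import * gives the robot as it stands.
- The arm moves only by the tool step_arm, never from a script. Its argument "steps" is a list of rows, each a list of 7 numbers: the shift along the tool's x, y, z normalised to -1 to 1, where 1 is 0.3 m, then the turn, a rotation vector about the tool's x, y, z normalised to -1 to 1, where 1 is 45 degrees, then the gripper's target within -1 to 1 (shut at 1, half-way at 0, fully open at -1). A call has 1 to 8 rows; each row is the pose to reach, as a shift and turn from the pose commanded when the call began, along the tool's axes at that moment; what a row does not reach only later rows make up. A row lasts 1/12 s, in which the tool goes at most 41.7 mm and 7.16 degrees, less where a joint would pass 70% of its speed; a pose out of reach is approached as far as the arm can. A call with a number of a shift or a turn outside -1 to 1 is refused whole. A call with a gripper value outside its range is refused whole. The fingers move at their own pace and stop on an object; the grip force is fixed at half the most. Time passes only in rows, so rows that repeat a pose let the fingers close. It gives the time, the measured TCP pose, the force, the opening and the grip force at its end, in the units of the state.
- read_state(): the state, without advancing time (a new reading comes with each control period).
- capture(name): name is "scene" or "top" or "wrist"; returns a dict with "image" (420x560x3 uint8, red, green, blue), "vertical_fov" (degrees; the focal length in pixels is half the picture's height over the tangent of half this angle, whatever the lens; pixels are square), "cx", "cy" (the principal point, pixels), "world_from_camera" (4x4, takes a point from camera to world coordinates); the wrist camera has in their place "T_tool_cam" (4x4, takes a point from camera to tool coordinates, whose origin is the TCP and whose axes are the flange's). Camera axes: x right, y down, z forward; pixel columns grow to the right and rows downward; lengths in m; the calibration is good to about 2 mm. A picture is of the moment at which its call begins: read the wrist's pose just before it. There is no depth.
- hand_in(): hands the job in; it is judged then, once.
The state is a dict: "time_s": time; "joint_positions": joint angles; "qvel": joint speeds; "tau": joint torques, N m; "position": TCP position; "tcp_rot": TCP orientation; "force": force on the tool from outside, world axes, zero at the start; "moment": the same for the moment, N m; "opening": opening from 0.0 (shut) to 1.0 (fully open); "grasp_force": force on a finger pad.
Only numpy, scipy, OpenCV 4.12 (cv2) and the standard library are available. Lean on these libraries where they do the work, as an engineer would, in place of code of your own. Each camera call takes 0.05 s, during which the arm holds its last target. There are 200 camera calls.

## Working session

There is one attempt and no reset: what is moved stays moved. The work goes in short steps, Python scripts to look and compute and a tool call to move; the robot and the scene stay as the last step left them, time stands still between calls to the robot, and variables do not carry over. Pictures are saved under pics/ and viewed, at most 14 in all, crops included, and the job is handed in when it is done.

Besides the shell and the picture viewer there is one more tool, called after ">>>" as name(argument=value, ...), one argument or row to a line, values as JSON. step_arm: Moves the arm, as the interface text tells. Scaled input: -1 to 1 covers 0.3 m each way for a shift and 45 degrees each way for a turn. Its arguments: {"type":"object","properties":{"steps":{"type":"array"}},"required":["steps"]}

```bash
ls; mkdir -p pics
python3 - <<'E'
from rig import *
import cv2,numpy as np,pickle
s=read_state();print({k:np.round(v,3).tolist() for k,v in s.items()})
d={n:capture(n) for n in("scene","top","wrist")}
pickle.dump(d,open('d0.pkl','wb'))
for n,c in d.items():
    cv2.imwrite(f'pics/{n}0.png',c['image'][:,:,::-1]); print(n,{k:np.round(v,4).tolist() for k,v in c.items() if k!='image'})
E
```

```text
pics
{'time_s': 0.0, 'joint_positions': [-86.374, 30.277, 82.156, -0.002, 67.689, -10.227], 'qvel': [0.025, -0.026, -0.004, 0.046, 0.047, -0.026], 'tau': [0.0, -44.004, -17.659, 0.063, 0.058, -0.0], 'position': [0.15, -0.606, 0.247], 'tcp_rot': [[0.971, 0.239, -0.0], [0.239, -0.971, 0.002], [0.0, -0.002, -1.0]], 'force': [0.682, -0.029, 0.281], 'moment': [-0.047, -0.035, -0.02], 'grasp_force': 0.0, 'opening': 0.997}
scene {'vertical_fov': 53.6594, 'cx': 278.5843, 'cy': 208.6066, 'world_from_camera': [[0.655, -0.342, 0.6738, -0.2487], [-0.7557, -0.2971, 0.5837, -0.6744], [0.0006, -0.8915, -0.4531, 0.5874], [0.0, 0.0, 0.0, 1.0]]}
top {'vertical_fov': 46.5185, 'cx': 284.6694, 'cy': 210.651, 'world_from_camera': [[-0.002, -0.9863, 0.1651, 0.342], [-0.9997, 0.0062, 0.025, -0.0213], [-0.0257, -0.165, -0.986, 1.2602], [0.0, 0.0, 0.0, 1.0]]}
wrist {'vertical_fov': 62.5451, 'cx': 279.073, 'cy': 210.8907, 'T_tool_cam': [[0.0001, -0.959, -0.2835, 0.0779], [1.0, 0.0001, -0.0001, 0.0003], [0.0001, -0.2835, 0.959, -0.1374], [0.0, 0.0, 0.0, 1.0]]}
```

View pics/top0.png

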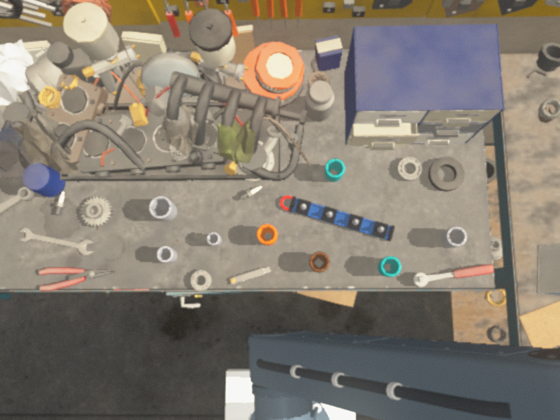

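View pics/scene0.png

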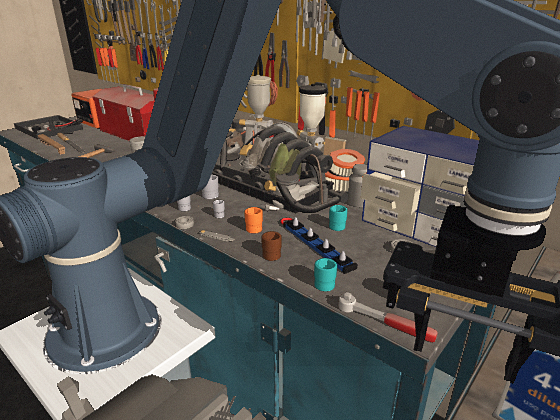

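The top view shows grey candidate sockets at (162,208), (166,255), (214,239) and (456,236). The look-alikes are orange (267,235), brown (319,262) and turquoise (335,169) and (390,266). There are flat rings at (200,280), (409,168) and (446,174). The rail runs from the loop at (285,203) to (392,233).

```bash
cat > h.py <<'E'
import numpy as np,cv2,pickle
def cam(c,st=None):
    f=210/np.tan(np.radians(c['vertical_fov']/2))
    if 'world_from_camera' in c: T=np.array(c['world_from_camera'])
    else:
        W=np.eye(4);W[:3,:3]=st['tcp_rot'];W[:3,3]=st['position'];T=W@np.array(c['T_tool_cam'])
    return f,c['cx'],c['cy'],T
def px2w(c,uv,z,st=None):
    f,cx,cy,T=cam(c,st);uv=np.atleast_2d(np.array(uv,float))
    r=np.c_[(uv[:,0]-cx)/f,(uv[:,1]-cy)/f,np.ones(len(uv))]@T[:3,:3].T
    return T[:3,3]+r*((z-T[2,3])/r[:,2])[:,None]
def w2px(c,P,st=None):
    f,cx,cy,T=cam(c,st);p=(np.atleast_2d(P)-T[:3,3])@T[:3,:3]
    return np.c_[f*p[:,0]/p[:,2]+cx,f*p[:,1]/p[:,2]+cy]
E
python3 - <<'E'
from h import *
d=pickle.load(open('d0.pkl','rb'));c=d['top'];im=c['image']
t=[]
for u,v in[(162,208),(166,255),(214,239),(456,236)]:
    t.append(cv2.resize(im[v-24:v+24,u-24:u+24],(300,300),interpolation=cv2.INTER_CUBIC))
r=cv2.resize(im[185:245,275:400],(600,288),interpolation=cv2.INTER_CUBIC)
o=np.vstack([np.hstack(t[:2]),np.hstack(t[2:])])
o=np.vstack([cv2.resize(np.hstack(t),(800,200)),cv2.copyMakeBorder(r,0,0,0,200,cv2.BORDER_CONSTANT)])
cv2.imwrite('pics/crop1.png',o[:,:,::-1])
E
```

```text
(no output)
```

View pics/crop1.png

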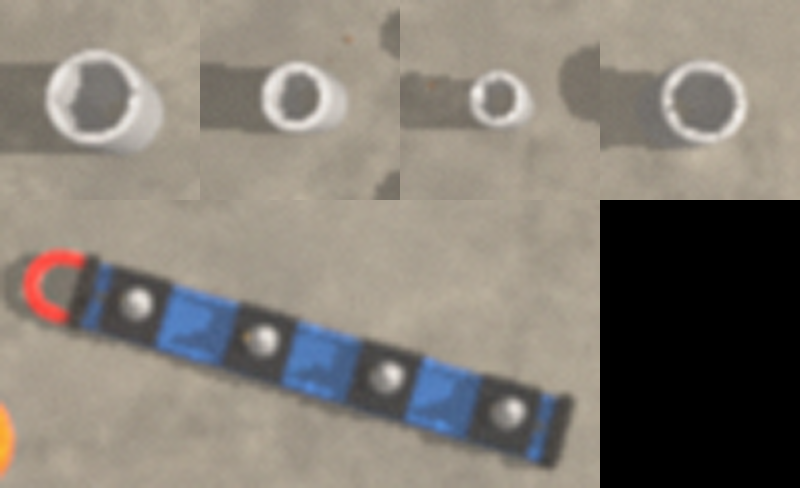

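Run:
```python
from h import *
d=pickle.load(open('d0.pkl','rb'));c=d['top']
for n,uv,z,w in[('58',(160.6,207.3),.066,22.8),('42',(165.3,254.3),.054,16.8),('34',(213.7,238.8),.048,14),('50',(456.7,236.2),.06,20)]:
    p=px2w(c,uv,z)[0]; q=px2w(c,(uv[0]+w,uv[1]),z)[0]; print(n,p.round(4),'dia',np.linalg.norm(p-q).round(4),'reach',np.hypot(*p[:2]).round(3))
P=np.array([px2w(c,uv,.03)[0] for uv in[(303.3,206.5),(329.6,214.2),(355.2,221.7),(381,229)]]);print(P.round(4),np.linalg.norm(np.diff(P,axis=0),axis=1))
v=P[0]-P[3];print('rail dir deg',np.degrees(np.arctan2(v[1],v[0])))
# obstacles
for n,uv,z in[('or',(267,235),.06),('brown',(319,262),.06),('t1',(335,169),.06),('t2',(390,266),.06)]: print(n,px2w(c,uv,z)[0].round(3))
```

```text
58 [0.5523 0.3191 0.066 ] dia 0.0573 reach 0.638
42 [0.4359 0.306  0.054 ] dia 0.042 reach 0.533
34 [0.4746 0.1872 0.048 ] dia 0.0351 reach 0.51
50 [ 0.4768 -0.4119  0.06  ] dia 0.0485 reach 0.63
[[ 0.5584 -0.0377  0.03  ]
 [ 0.538  -0.1044  0.03  ]
 [ 0.5184 -0.1688  0.03  ]
 [ 0.4994 -0.2333  0.03  ]] [0.0697444  0.06735421 0.06718306]
rail dir deg 73.22251003601461
or [0.482 0.053 0.06 ]
brown [ 0.415 -0.075  0.06 ]
t1 [ 0.649 -0.118  0.06 ]
t2 [ 0.405 -0.247  0.06 ]
```

```bash
cat >> h.py <<'E'
from scipy.spatial.transform import Rotation as R
def Rd(yaw): # tool down, x at yaw deg
    c,s=np.cos(np.radians(yaw)),np.sin(np.radians(yaw)); return np.array([[c,s,0],[s,-c,0],[0,0,-1.]])
def plan(st,wps):
    """wps: (x,y,z,yaw); prints normalised tool shifts/turns, chained"""
    p,Q=np.array(st['position']),np.array(st['tcp_rot'])
    for w in wps:
        Q2=Rd(w[3]);q=np.array(w[:3])
        print(w,'->',(Q.T@(q-p)/.3).round(3).tolist(),(R.from_matrix(Q.T@Q2).as_rotvec(degrees=True)/45).round(3).tolist(),'dist',np.linalg.norm(q-p).round(3)); p,Q=q,Q2
E
python3 - <<'E'
from h import *
from rig import *
plan(read_state(),[(.32,-.50,.25,43),(.477,-.412,.22,73.2)])
E
```

```text
(0.32, -0.5, 0.25, 43) -> [0.636, -0.208, -0.01] [-0.002, -0.001, -0.648] dist 0.201
(0.477, -0.412, 0.22, 73.2) -> [0.583, 0.142, 0.1] [0.0, 0.0, -0.671] dist 0.182
```

>>> step_arm(
  steps=[
    [0.636,-0.208,-0.01,-0.002,-0.001,-0.648,-1],
    [0.636,-0.208,-0.01,-0.002,-0.001,-0.648,-1],
    [0.636,-0.208,-0.01,-0.002,-0.001,-0.648,-1],
    [0.636,-0.208,-0.01,-0.002,-0.001,-0.648,-1],
    [0.636,-0.208,-0.01,-0.002,-0.001,-0.648,-1],
    [0.636,-0.208,-0.01,-0.002,-0.001,-0.648,-1],
  ],
)

```text
time_s: 0.65
position: [0.3248, -0.4959, 0.2503]
tcp_rot: [[0.727, 0.687, 0.002], [0.687, -0.727, 0.002], [0.003, 0.0, -1.0]]
force: [-0.5, -0.4, -0.4]
opening: 1.002
grasp_force: 0.0
```

>>> step_arm(
  steps=[
    [0.583,0.142,0.1,0,0,-0.671,-1],
    [0.583,0.142,0.1,0,0,-0.671,-1],
    [0.583,0.142,0.1,0,0,-0.671,-1],
    [0.583,0.142,0.1,0,0,-0.671,-1],
    [0.583,0.142,0.1,0,0,-0.671,-1],
    [0.583,0.142,0.1,0,0,-0.671,-1],
    [0.583,0.142,0.1,0,0,-0.671,-1],
  ],
)

```text
time_s: 1.23
position: [0.477, -0.412, 0.2198]
tcp_rot: [[0.288, 0.958, -0.001], [0.958, -0.288, -0.002], [-0.002, -0.001, -1.0]]
force: [1.2, -0.1, -0.0]
opening: 1.002
grasp_force: 0.0
```

```bash
cat > look.py <<'E'
import sys
from rig import *
from h import *
def look(name):
    s=read_state();c=capture('wrist');pickle.dump((s,c),open(name+'.pkl','wb'))
    cv2.imwrite(f'pics/{name}.png',c['image'][:,:,::-1])
    print(round(s['time_s'],2),np.round(s['position'],4),np.round(s['tcp_rot'],3).tolist(),np.round(s['force'],1),round(s['opening'],3),round(s['grasp_force'],1))
    return s,c
if __name__=='__main__': look(sys.argv[1])
E
python3 look.py w50
```

```text
1.23 [ 0.477  -0.412   0.2198] [[0.288, 0.958, -0.001], [0.958, -0.288, -0.002], [-0.002, -0.001, -1.0]] [ 1.2 -0.1 -0. ] 1.002 0.0
```

View pics/w50.png

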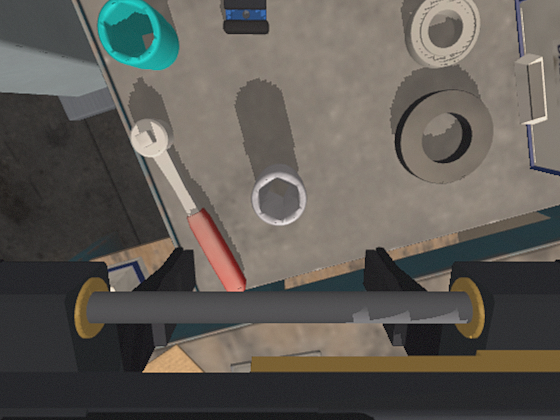

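Wrist view: socket_50 rim is centred near (278,196), and the red ratchet handle runs from (190,212) to (240,290).

```bash
cat >> h.py <<'E'
def rim(s,c,guess,z,dia):
    """top rim of a bright socket near pixel guess -> world centre at height z"""
    im=c['image'].astype(int);m=((im.min(2)>150)&(im.max(2)-im.min(2)<40)).astype(np.uint8)
    m=cv2.morphologyEx(m,cv2.MORPH_CLOSE,np.ones((3,3),np.uint8))
    best=None
    for k in cv2.findContours(m,cv2.RETR_EXTERNAL,cv2.CHAIN_APPROX_NONE)[0]:
        if len(k)<40 or cv2.pointPolygonTest(cv2.convexHull(k),tuple(map(float,guess)),False)<0: continue
        h=px2w(c,cv2.convexHull(k)[:,0]+0.,z,s)[:,:2].astype(np.float32)
        (cc,r)=cv2.minEnclosingCircle(h); e=cv2.fitEllipse(px2w(c,k[:,0],z,s)[:,:2].astype(np.float32))
        print('circle',np.round(cc,4),'dia',round(2*r,4),'ellipse',np.round(e[0],4),np.round(e[1],4),'want',dia)
E
python3 - <<'E'
from h import *
s,c=pickle.load(open('w50.pkl','rb'))
rim(s,c,(278,196),.06,.05)
print(px2w(c,[(190,212),(228,292),(245,285),(205,207)],.02,s).round(3))
print(c['image'][196,250:310].mean(1).round().tolist())
E
```

```text
circle [ 0.4766 -0.4119] dia 0.048 ellipse [ 0.4767 -0.412 ] [0.0466 0.0471] want 0.05
[[ 0.383 -0.409  0.02 ]
 [ 0.39  -0.506  0.02 ]
 [ 0.411 -0.503  0.02 ]
 [ 0.4   -0.408  0.02 ]]
[120.0, 115.0, 154.0, 180.0, 185.0, 187.0, 195.0, 181.0, 133.0, 94.0, 88.0, 88.0, 90.0, 92.0, 92.0, 92.0, 98.0, 100.0, 100.0, 99.0, 98.0, 96.0, 99.0, 99.0, 100.0, 101.0, 102.0, 99.0, 103.0, 101.0, 99.0, 95.0, 89.0, 89.0, 92.0, 93.0, 95.0, 98.0, 94.0, 97.0, 97.0, 96.0, 93.0, 90.0, 90.0, 90.0, 86.0, 84.0, 98.0, 130.0, 170.0, 185.0, 182.0, 186.0, 190.0, 163.0, 123.0, 118.0, 129.0, 130.0]
```

>>> step_arm(
  steps=[
    [0,0,0.13,0,0,0,-1],
    [0,0,0.26,0,0,0,-1],
    [0,0,0.39,0,0,0,-1],
    [0,0,0.5,0,0,0,-1],
    [0,0,0.56,0,0,0,-1],
    [0,0,0.596,0,0,0,-1],
    [0,0,0.596,0,0,0,-1],
  ],
)

```text
time_s: 1.87
position: [0.4746, -0.413, 0.0394]
tcp_rot: [[0.292, 0.956, -0.003], [0.956, -0.292, 0.001], [0.001, -0.003, -1.0]]
force: [-0.5, -0.1, -0.3]
opening: 1.0
grasp_force: 0.0
```

>>> step_arm(
  steps=[
    [0,0,0,0,0,0,1],
    [0,0,0,0,0,0,1],
    [0,0,0,0,0,0,1],
    [0,0,0,0,0,0,1],
    [0,0,0,0,0,0,1],
    [0,0,0,0,0,0,1],
    [0,0,0,0,0,0,1],
    [0,0,0,0,0,0,1],
  ],
)

```text
time_s: 2.53
position: [0.4765, -0.4126, 0.0422]
tcp_rot: [[0.289, 0.957, -0.001], [0.957, -0.289, -0.001], [-0.002, -0.0, -1.0]]
force: [-1.8, 0.2, 5.9]
opening: 0.572
grasp_force: 30.0
```

>>> step_arm(
  steps=[
    [0,0,-0.05,0,0,0,1],
    [0,0,-0.15,0,0,0,1],
    [0,0,-0.28,0,0,0,1],
    [0,0,-0.4,0,0,0,1],
    [0,0,-0.52,0,0,0,1],
    [0,0,-0.64,0,0,0,1],
    [0,0,-0.7,0,0,0,1],
    [0,0,-0.7,0,0,0,1],
  ],
)

```text
time_s: 3.2
position: [0.4788, -0.4141, 0.2562]
tcp_rot: [[0.289, 0.957, 0.007], [0.957, -0.289, -0.009], [-0.007, 0.009, -1.0]]
force: [0.1, -0.8, -4.1]
opening: 0.568
grasp_force: 30.0
```

Run:
```python
from h import *
from rig import *
s=read_state();print(s['position'])
plan(s,[(.485,-.285,.27,73.2)])
```

```text
[ 0.47880301 -0.41408253  0.25616909]
(0.485, -0.285, 0.27, 73.2) -> [0.418, -0.104, -0.05] [0.011, 0.009, 0.001] dist 0.13
```

>>> step_arm(
  steps=[
    [0.1,-0.025,-0.02,0,0,0,1],
    [0.2,-0.05,-0.04,0,0,0,1],
    [0.31,-0.075,-0.06,0,0,0,1],
    [0.4,-0.1,-0.06,0,0,0,1],
    [0.42,-0.1,-0.06,0,0,0,1],
    [0.42,-0.1,-0.06,0,0,0,1],
    [0.42,-0.1,-0.06,0,0,0,1],
    [0.42,-0.1,-0.06,0,0,0,1],
  ],
)

```text
time_s: 3.87
position: [0.4845, -0.2839, 0.2681]
tcp_rot: [[0.289, 0.957, -0.001], [0.957, -0.289, -0.001], [-0.002, -0.001, -1.0]]
force: [0.2, -0.2, -5.3]
opening: 0.563
grasp_force: 30.0
```

```bash
python3 look.py rail
```

```text
3.87 [ 0.4845 -0.2839  0.2681] [[0.289, 0.957, -0.001], [0.957, -0.289, -0.001], [-0.002, -0.001, -1.0]] [ 0.2 -0.2 -5.3] 0.563 30.0
```

View pics/rail.png

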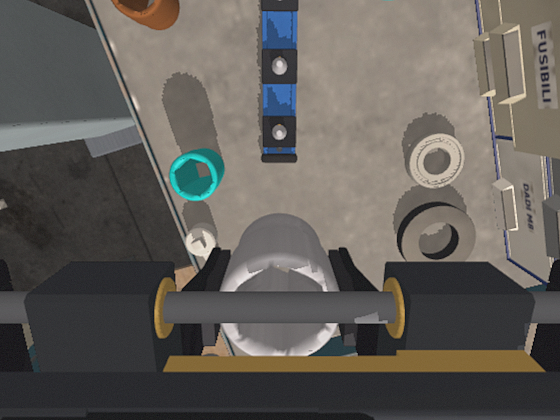

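Studs 4 and 3 appear at (279,131) and (280,64), and the rail lines up vertically in the image. I'll go forward to see clips 1 and 2.

>>> step_arm(
  steps=[
    [0.1,0,0,0,0,0,1],
    [0.2,0,0,0,0,0,1],
    [0.3,0,0,0,0,0,1],
    [0.38,0,0,0,0,0,1],
    [0.4,0,0,0,0,0,1],
    [0.4,0,0,0,0,0,1],
    [0.4,0,0,0,0,0,1],
  ],
)

```text
time_s: 4.5
position: [0.5195, -0.1693, 0.269]
tcp_rot: [[0.289, 0.957, -0.0], [0.957, -0.289, -0.003], [-0.003, 0.001, -1.0]]
force: [0.3, -0.6, -5.0]
opening: 0.571
grasp_force: 30.0
```

```bash
python3 look.py rail2
```

```text
4.5 [ 0.5195 -0.1693  0.269 ] [[0.289, 0.957, -0.0], [0.957, -0.289, -0.003], [-0.003, 0.001, -1.0]] [ 0.3 -0.6 -5. ] 0.571 30.0
```

View pics/rail2.png

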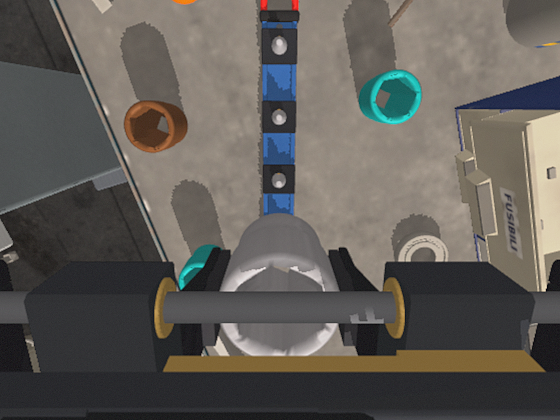

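Run:
```python
from h import *
zs=.012
for n,L in(('rail',[('c3',279.5,64),('c4',279,131)]),('rail2',[('c1',279,45),('c2',279,117),('c3',279,180)])):
    s,c=pickle.load(open(n+'.pkl','rb'));im=c['image'].astype(int)
    for m,u,v in L:
        p=im[v-25:v+26,:,:][:,[int(u)-13,int(u)-12,int(u)+12,int(u)+13]].max(2).mean(1)
        dark=np.where(p<70)[0]+v-25
        q=im[[v-8,v-7,v+7,v+8],int(u)-28:int(u)+29].max(2).mean(0);dq=np.where(q<70)[0]+int(u)-28
        g=im[v-14:v+15,int(u)-14:int(u)+15].min(2);gy,gx=np.where(g>95);tip=(gx.mean()+int(u)-14,gy.mean()+v-14)
        print(n,m,'rows',dark.min(),dark.max(),'cols',dq.min(),dq.max(),'stud',np.round(tip,1),'n',len(gx), gy.min()+v-14,gy.max()+v-14)
        for z in(.010,.016,.022):
            e=px2w(c,[(u,dark.min()-.5),(u,dark.max()+.5)],z,s);w=px2w(c,[(dq.min()-.5,v),(dq.max()+.5,v)],z,s)
            t=px2w(c,tip,z+.012,s)[0]
            print('  z',z,'len',np.linalg.norm(e[0]-e[1]).round(4),'wid',np.linalg.norm(w[0]-w[1]).round(4),'ctr',(e.mean(0)[:2]).round(4),'wctr',w.mean(0)[:2].round(4),'stud@+12',t.round(4)[:2])
```

```text
rail c3 rows 49 83 cols 262 296 stud [279.1  65.9] n 208 57 74
  z 0.01 len 0.0344 wid 0.0371 ctr [ 0.5198 -0.1688] wctr [ 0.5199 -0.1666] stud@+12 [ 0.5191 -0.1696]
  z 0.016 len 0.0339 wid 0.0365 ctr [ 0.5196 -0.1695] wctr [ 0.5197 -0.1672] stud@+12 [ 0.5189 -0.1703]
  z 0.022 len 0.0334 wid 0.0359 ctr [ 0.5194 -0.1701] wctr [ 0.5196 -0.1679] stud@+12 [ 0.5187 -0.1709]
rail c4 rows 116 156 cols 263 295 stud [279.  132.1] n 168 125 139
  z 0.01 len 0.045 wid 0.0368 ctr [ 0.4982 -0.2385] wctr [ 0.4999 -0.2329] stud@+12 [ 0.4998 -0.2333]
  z 0.016 len 0.0444 wid 0.0363 ctr [ 0.4983 -0.238 ] wctr [ 0.5    -0.2325] stud@+12 [ 0.4999 -0.2329]
  z 0.022 len 0.0437 wid 0.0357 ctr [ 0.4985 -0.2376] wctr [ 0.5001 -0.2322] stud@+12 [ 0.5    -0.2326]
rail2 c1 rows 20 63 cols 262 296 stud [279.   45.5] n 219 36 54
  z 0.01 len 0.0418 wid 0.0366 ctr [ 0.5614 -0.0318] wctr [ 0.5605 -0.0346] stud@+12 [ 0.5598 -0.0368]
  z 0.016 len 0.0412 wid 0.036 ctr [ 0.5611 -0.0327] wctr [ 0.5602 -0.0355] stud@+12 [ 0.5596 -0.0377]
  z 0.022 len 0.0405 wid 0.0355 ctr [ 0.5608 -0.0337] wctr [ 0.56   -0.0364] stud@+12 [ 0.5593 -0.0386]
rail2 c2 rows 101 132 cols 262 295 stud [278.8 117.1] n 169 110 124
  z 0.01 len 0.0341 wid 0.0376 ctr [ 0.5396 -0.1039] wctr [ 0.539 -0.104] stud@+12 [ 0.5394 -0.104 ]
  z 0.016 len 0.0336 wid 0.037 ctr [ 0.5396 -0.1038] wctr [ 0.539  -0.1039] stud@+12 [ 0.5394 -0.1038]
  z 0.022 len 0.0331 wid 0.0365 ctr [ 0.5397 -0.1036] wctr [ 0.5391 -0.1038] stud@+12 [ 0.5395 -0.1037]
rail2 c3 rows 165 192 cols 263 293 stud [278.6 180.3] n 156 174 187
  z 0.01 len 0.0331 wid 0.0361 ctr [ 0.5195 -0.1705] wctr [ 0.5179 -0.1717] stud@+12 [ 0.5192 -0.1699]
  z 0.016 len 0.0326 wid 0.0356 ctr [ 0.5199 -0.1694] wctr [ 0.5183 -0.1705] stud@+12 [ 0.5196 -0.1687]
  z 0.022 len 0.0321 wid 0.035 ctr [ 0.5202 -0.1682] wctr [ 0.5187 -0.1693] stud@+12 [ 0.5199 -0.1675]
```

Run:
```python
from h import *
from rig import *
s=read_state();print(s['position'],s['tcp_rot'][2])
plan(s,[(.5394,-.1039,.13,73.1),(.5394,-.1039,.054,73.1)])
```

```text
[ 0.51937868 -0.16971716  0.26903222] [-2.69625790e-03  9.26511114e-04 -9.99995936e-01]
(0.5394, -0.1039, 0.13, 73.1) -> [0.231, -0.0, 0.463] [0.001, 0.003, 0.001] dist 0.155
(0.5394, -0.1039, 0.054, 73.1) -> [0.0, 0.0, 0.253] [0.0, 0.0, 0.0] dist 0.076
```

>>> step_arm(
  steps=[
    [0.08,0,0.1,0.001,0.003,0,1],
    [0.16,0,0.2,0.001,0.003,0,1],
    [0.22,0,0.3,0.001,0.003,0,1],
    [0.23,0,0.4,0.001,0.003,0,1],
    [0.23,0,0.46,0.001,0.003,0,1],
    [0.23,0,0.463,0.001,0.003,0,1],
    [0.23,0,0.463,0.001,0.003,0,1],
    [0.23,0,0.463,0.001,0.003,0,1],
  ],
)

```text
time_s: 5.22
position: [0.5404, -0.1041, 0.1312]
tcp_rot: [[0.29, 0.957, 0.002], [0.957, -0.29, -0.0], [0.0, 0.003, -1.0]]
force: [0.0, 0.2, -4.6]
opening: 0.571
grasp_force: 30.0
```

Run:
```python
from h import *
from rig import *
s=read_state();print(s['position'],s['tcp_rot'])
plan(s,[(.5394,-.1039,.054,73.1)])
```

```text
[ 0.54041654 -0.10405879  0.13115308] [[ 2.90472248e-01  9.56880210e-01  2.47706670e-03]
 [ 9.56883385e-01 -2.90471932e-01 -4.94390950e-04]
 [ 2.46445436e-04  2.51387082e-03 -9.99996810e-01]]
(0.5394, -0.1039, 0.054, 73.1) -> [-0.001, -0.004, 0.257] [0.003, -0.0, 0.0] dist 0.077
```

>>> step_arm(
  steps=[
    [0,0,0.05,0,0,0,1],
    [0,0,0.1,0,0,0,1],
    [0,0,0.14,0,0,0,1],
    [0,0,0.18,0,0,0,1],
    [0,0,0.21,0,0,0,1],
    [0,0,0.235,0,0,0,1],
    [0,0,0.25,0,0,0,1],
    [0,0,0.25,0,0,0,1],
  ],
)

```text
time_s: 5.88
position: [0.5403, -0.1034, 0.059]
tcp_rot: [[0.29, 0.957, 0.003], [0.957, -0.29, -0.001], [-0.0, 0.003, -1.0]]
force: [-5.0, -0.6, 17.5]
opening: 0.57
grasp_force: 30.0
```

>>> step_arm(
  steps=[
    [0,0,0,0,0,0,1],
    [0,0,0,0,0,0,1],
  ],
)

```text
time_s: 6.05
position: [0.5402, -0.1034, 0.059]
tcp_rot: [[0.29, 0.957, 0.003], [0.957, -0.29, -0.001], [-0.0, 0.003, -1.0]]
force: [-5.5, -1.7, 16.9]
opening: 0.565
grasp_force: 30.0
```

>>> step_arm(
  steps=[
    [0,0,0,0,0,0,-1],
    [0,0,0,0,0,0,-1],
    [0,0,0,0,0,0,-1],
    [0,0,0,0,0,0,-1],
    [0,0,0,0,0,0,-1],
    [0,0,0,0,0,0,-1],
    [0,0,0,0,0,0,-1],
  ],
)

```text
time_s: 6.63
position: [0.5392, -0.1022, 0.055]
tcp_rot: [[0.289, 0.957, -0.0], [0.957, -0.289, 0.001], [0.001, -0.0, -1.0]]
force: [0.5, 0.2, -0.0]
opening: 0.971
grasp_force: 0.0
```

>>> step_arm(
  steps=[
    [0,0,-0.1,0,0,0,-1],
    [0,0,-0.22,0,0,0,-1],
    [0,0,-0.34,0,0,0,-1],
    [-0.07,0,-0.45,0,0,0,-1],
    [-0.15,0,-0.5,0,0,0,-1],
    [-0.2,0,-0.5,0,0,0,-1],
    [-0.2,0,-0.5,0,0,0,-1],
    [-0.2,0,-0.5,0,0,0,-1],
  ],
)

```text
time_s: 7.3
position: [0.5215, -0.1601, 0.2051]
tcp_rot: [[0.291, 0.957, -0.0], [0.957, -0.291, 0.001], [0.001, -0.001, -1.0]]
force: [0.6, 0.5, -0.2]
opening: 0.998
grasp_force: 0.0
```

```bash
python3 look.py p50
python3 - <<'E'
from h import *
s,c=pickle.load(open('p50.pkl','rb'))
g=w2px(c,[.5394,-.1039,.072],s)[0];print(g)
for z in(.066,.072,.078,.084): rim(s,c,g,z,.05)
E
```

```text
7.3 [ 0.5215 -0.1601  0.2051] [[0.291, 0.957, -0.0], [0.957, -0.291, 0.001], [0.001, -0.001, -1.0]] [ 0.6  0.5 -0.2] 0.998 0.0
[279.94651486 134.33193589]
circle [ 0.5404 -0.1041] dia 0.0499 ellipse [ 0.5404 -0.1041] [0.0488 0.0492] want 0.05
circle [ 0.5405 -0.1037] dia 0.0489 ellipse [ 0.5405 -0.1037] [0.0477 0.0481] want 0.05
circle [ 0.5406 -0.1033] dia 0.0478 ellipse [ 0.5406 -0.1033] [0.0467 0.0471] want 0.05
circle [ 0.5406 -0.1029] dia 0.0467 ellipse [ 0.5407 -0.1029] [0.0456 0.046 ] want 0.05
```

View pics/p50.png

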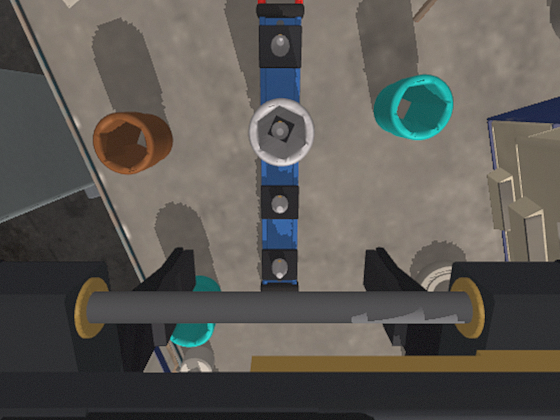

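Socket_50 sits upright on clip 2. Its rim is centred at (281,131) and the stud shows in the middle of its drive hole. Next I'll go to socket_34.

Run:
```python
from h import *
from rig import *
plan(read_state(),[(.5,.02,.22,73.1),(.4746,.1872,.19,73.1)])
```

```text
(0.5, 0.02, 0.22, 73.1) -> [0.552, -0.241, -0.05] [-0.002, -0.002, 0.001] dist 0.181
(0.4746, 0.1872, 0.19, 73.1) -> [0.509, -0.243, 0.1] [0.0, 0.0, 0.0] dist 0.172
```

>>> step_arm(
  steps=[
    [0.12,-0.05,-0.05,0,0,0,-1],
    [0.24,-0.1,-0.05,0,0,0,-1],
    [0.36,-0.16,-0.05,0,0,0,-1],
    [0.48,-0.21,-0.05,0,0,0,-1],
    [0.6,-0.27,-0.05,0,0,0,-1],
    [0.72,-0.33,-0.03,0,0,0,-1],
    [0.84,-0.39,0,0,0,0,-1],
    [0.94,-0.44,0.03,0,0,0,-1],
  ],
)

```text
time_s: 8.02
position: [0.475, 0.1518, 0.1954]
tcp_rot: [[0.287, 0.958, -0.002], [0.958, -0.287, 0.001], [0.001, -0.002, -1.0]]
force: [0.6, -0.5, -0.6]
opening: 0.999
grasp_force: 0.0
```

>>> step_arm(
  steps=[
    [0.09,-0.03,0.02,0,0,0,-1],
    [0.12,-0.044,0.02,0,0,0,-1],
    [0.12,-0.044,0.02,0,0,0,-1],
    [0.12,-0.044,0.02,0,0,0,-1],
  ],
)

```text
time_s: 8.35
position: [0.4742, 0.187, 0.1899]
tcp_rot: [[0.286, 0.958, -0.001], [0.958, -0.287, 0.0], [-0.0, -0.001, -1.0]]
force: [-0.7, -0.1, 0.3]
opening: 1.002
grasp_force: 0.0
```

```bash
python3 look.py w34
python3 - <<'E'
from h import *
s,c=pickle.load(open('w34.pkl','rb'))
for n,p,d in(('34',[.4746,.1872,.048],.034),('42',[.4359,.306,.054],.042),('58',[.5523,.3191,.066],.058)):
    g=w2px(c,p,s)[0];print(n,g); rim(s,c,g,p[2],d)
plan(s,[(.4746,.1872,.039,73.1)])
E
```

```text
8.35 [0.4742 0.187  0.1899] [[0.286, 0.958, -0.001], [0.958, -0.287, 0.0], [-0.0, -0.001, -1.0]] [-0.7 -0.1  0.3] 1.002 0.0
34 [279.46701841 204.90593166]
circle [0.4752 0.1895] dia 0.0317 ellipse [0.4751 0.1894] [0.0306 0.0307] want 0.034
42 [183.03770782  72.72275445]
circle [0.4385 0.3059] dia 0.046 ellipse [0.4368 0.3071] [0.038 0.043] want 0.042
58 [334.60973737  -2.98877458]
(0.4746, 0.1872, 0.039, 73.1) -> [0.001, 0.002, 0.503] [-0.002, 0.0, 0.006] dist 0.151
```

View pics/w34.png

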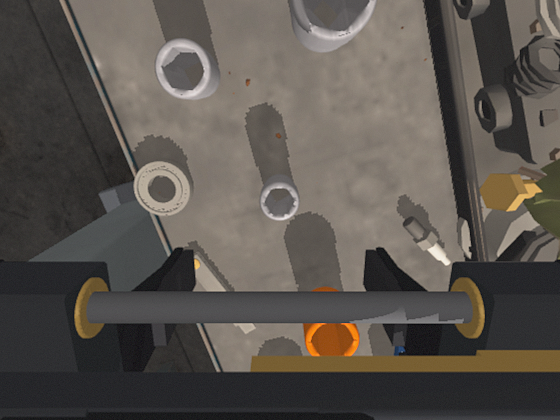

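Socket_34's rim is at (280,201), with socket_42 at (184,68) and socket_58 at the top edge near (335,10). I'll grasp 34.

>>> step_arm(
  steps=[
    [0.009,0,0.13,0,0,0,-1],
    [0.009,0,0.26,0,0,0,-1],
    [0.009,0,0.38,0,0,0,-1],
    [0.009,0,0.46,0,0,0,-1],
    [0.009,0,0.5,0,0,0,-1],
    [0.009,0,0.503,0,0,0,-1],
    [0.009,0,0.503,0,0,0,-1],
  ],
)

```text
time_s: 8.98
position: [0.4758, 0.1879, 0.0391]
tcp_rot: [[0.291, 0.957, -0.001], [0.957, -0.291, 0.0], [-0.0, -0.001, -1.0]]
force: [0.0, 0.9, 0.1]
opening: 1.001
grasp_force: 0.0
```

>>> step_arm(
  steps=[
    [0,0,0,0,0,0,1],
    [0,0,0,0,0,0,1],
    [0,0,0,0,0,0,1],
    [0,0,0,0,0,0,1],
    [0,0,0,0,0,0,1],
    [0,0,0,0,0,0,1],
    [0,0,0,0,0,0,1],
    [0,0,0,0,0,0,1],
  ],
)

```text
time_s: 9.65
position: [0.4755, 0.1894, 0.0396]
tcp_rot: [[0.289, 0.957, 0.0], [0.957, -0.289, 0.001], [0.001, -0.0, -1.0]]
force: [-0.0, -0.3, -0.7]
opening: 0.475
grasp_force: 0.0
```

>>> step_arm(
  steps=[
    [0,0,0,0,0,0,1],
    [0,0,0,0,0,0,1],
  ],
)

```text
time_s: 9.82
position: [0.4753, 0.1893, 0.0395]
tcp_rot: [[0.289, 0.957, -0.001], [0.957, -0.289, 0.001], [0.001, -0.001, -1.0]]
force: [-0.1, 0.6, 0.4]
opening: 0.381
grasp_force: 30.0
```

Run:
```python
from h import *
from rig import *
plan(read_state(),[(.4752,.1895,.22,73.1),(.5,-.02,.22,73.1),(.4998,-.2332,.12,73.1)])
```

```text
(0.4752, 0.1895, 0.22, 73.1) -> [0.001, -0.001, -0.602] [-0.001, -0.001, 0.002] dist 0.181
(0.5, -0.02, 0.22, 73.1) -> [-0.644, 0.282, 0.0] [0.0, 0.0, 0.0] dist 0.211
(0.4998, -0.2332, 0.12, 73.1) -> [-0.68, 0.206, 0.333] [0.0, 0.0, 0.0] dist 0.235
```

>>> step_arm(
  steps=[
    [0,0,-0.07,0,0,0,1],
    [0,0,-0.2,0,0,0,1],
    [0,0,-0.33,0,0,0,1],
    [0,0,-0.46,0,0,0,1],
    [0,0,-0.58,0,0,0,1],
    [0,0,-0.602,0,0,0,1],
    [0,0,-0.602,0,0,0,1],
  ],
)

```text
time_s: 10.4
position: [0.4769, 0.1894, 0.2225]
tcp_rot: [[0.289, 0.957, 0.006], [0.957, -0.289, 0.002], [0.003, 0.005, -1.0]]
force: [0.4, -0.2, -2.4]
opening: 0.381
grasp_force: 30.0
```

>>> step_arm(
  steps=[
    [-0.1,0.044,0,0,0,0,1],
    [-0.2,0.088,0,0,0,0,1],
    [-0.3,0.131,0,0,0,0,1],
    [-0.4,0.175,0,0,0,0,1],
    [-0.5,0.22,0,0,0,0,1],
    [-0.6,0.263,0,0,0,0,1],
    [-0.644,0.282,0,0,0,0,1],
    [-0.644,0.282,0,0,0,0,1],
  ],
)

```text
time_s: 11.07
position: [0.5001, -0.0233, 0.2172]
tcp_rot: [[0.293, 0.956, -0.004], [0.956, -0.293, 0.001], [-0.001, -0.004, -1.0]]
force: [-0.5, -0.5, -2.9]
opening: 0.384
grasp_force: 30.0
```

>>> step_arm(
  steps=[
    [-0.11,0.033,0,0,0,0,1],
    [-0.22,0.067,0,0,0,0,1],
    [-0.33,0.1,0.03,0,0,0,1],
    [-0.44,0.133,0.1,0,0,0,1],
    [-0.55,0.167,0.2,0,0,0,1],
    [-0.65,0.197,0.3,0,0,0,1],
    [-0.68,0.206,0.333,0,0,0,1],
    [-0.68,0.206,0.333,0,0,0,1],
  ],
)

```text
time_s: 11.73
position: [0.4984, -0.2341, 0.1144]
tcp_rot: [[0.292, 0.956, -0.007], [0.956, -0.292, 0.006], [0.003, -0.009, -1.0]]
force: [-0.2, 0.2, -2.0]
opening: 0.385
grasp_force: 30.0
```

>>> step_arm(
  steps=[
    [0,0,0,0,0,0,1],
    [0,0,0,0,0,0,1],
  ],
)

```text
time_s: 11.9
position: [0.5002, -0.2315, 0.119]
tcp_rot: [[0.288, 0.958, -0.002], [0.958, -0.288, 0.003], [0.002, -0.003, -1.0]]
force: [0.1, -0.5, -1.6]
opening: 0.385
grasp_force: 30.0
```

Run:
```python
from h import *
from rig import *
s=read_state();print(s['opening'],s['position'])
plan(s,[(.4998,-.2332,.055,73.1)])
```

```text
0.3851239754062727 [ 0.50021109 -0.23145209  0.11904458]
(0.4998, -0.2332, 0.055, 73.1) -> [-0.006, 0.001, 0.213] [-0.004, -0.003, 0.003] dist 0.064
```

>>> step_arm(
  steps=[
    [-0.003,0,0.03,0,0,0,1],
    [-0.003,0,0.06,0,0,0,1],
    [-0.003,0,0.09,0,0,0,1],
    [-0.003,0,0.12,0,0,0,1],
    [-0.003,0,0.15,0,0,0,1],
    [-0.003,0,0.18,0,0,0,1],
    [-0.003,0,0.21,0,0,0,1],
    [-0.003,0,0.215,0,0,0,1],
  ],
)

```text
time_s: 12.57
position: [0.5007, -0.2341, 0.0557]
tcp_rot: [[0.289, 0.957, -0.0], [0.957, -0.289, 0.001], [0.001, -0.001, -1.0]]
force: [-3.3, 2.6, 19.1]
opening: 0.383
grasp_force: 30.0
```

>>> step_arm(
  steps=[
    [0,0,0,0,0,0,1],
    [0,0,0,0,0,0,1],
  ],
)

```text
time_s: 12.73
position: [0.5006, -0.2341, 0.0558]
tcp_rot: [[0.289, 0.957, 0.0], [0.957, -0.289, 0.001], [0.001, -0.0, -1.0]]
force: [-1.5, 0.7, 6.6]
opening: 0.387
grasp_force: 30.0
```

Both sockets stopped with the underside at z ≈ 0.0165–0.0175, so that is the seat. I'll release and go for 42.

>>> step_arm(
  steps=[
    [0,0,0,0,0,0,-1],
    [0,0,0,0,0,0,-1],
    [0,0,0,0,0,0,-1],
    [0,0,0,0,0,0,-1],
    [0,0,0,0,0,0,-1],
    [0,0,0,0,0,0,-1],
    [0,0,0,0,0,0,-1],
    [0,0,0,0,0,0,-1],
  ],
)

```text
time_s: 13.4
position: [0.5007, -0.2342, 0.0553]
tcp_rot: [[0.289, 0.957, -0.0], [0.957, -0.289, 0.001], [0.001, -0.0, -1.0]]
force: [0.3, -0.1, -0.1]
opening: 0.905
grasp_force: 0.0
```

>>> step_arm(
  steps=[
    [0,0,-0.1,0,0,0,-1],
    [0,0,-0.22,0,0,0,-1],
    [0,0,-0.34,0,0,0,-1],
    [0,0,-0.45,0,0,0,-1],
    [0,0,-0.5,0,0,0,-1],
    [0,0,-0.5,0,0,0,-1],
    [0,0,-0.5,0,0,0,-1],
    [0,0,-0.5,0,0,0,-1],
  ],
)

```text
time_s: 14.07
position: [0.4998, -0.2337, 0.2042]
tcp_rot: [[0.289, 0.957, -0.002], [0.957, -0.289, 0.002], [0.002, -0.003, -1.0]]
force: [-1.1, -0.0, -0.0]
opening: 1.005
grasp_force: 0.0
```

```bash
python3 look.py p34
python3 - <<'E'
from h import *
s,c=pickle.load(open('p34.pkl','rb'))
g=w2px(c,[.4998,-.2332,.0645],s)[0];print(g); rim(s,c,g,.0645,.034)
plan(s,[(.49,-.01,.22,73.1),(.4368,.19,.22,73.1),(.4368,.3065,.2,73.1)])
E
```

```text
14.07 [ 0.4998 -0.2337  0.2042] [[0.289, 0.957, -0.002], [0.957, -0.289, 0.002], [0.002, -0.003, -1.0]] [-1.1 -0.  -0. ] 1.005 0.0
[279.10890709 205.74790519]
circle [ 0.501  -0.2343] dia 0.0317 ellipse [ 0.501  -0.2344] [0.0303 0.0308] want 0.034
(0.49, -0.01, 0.22, 73.1) -> [0.704, -0.247, -0.051] [-0.003, -0.002, 0.002] dist 0.224
(0.4368, 0.19, 0.22, 73.1) -> [0.586, -0.363, 0.0] [0.0, 0.0, 0.0] dist 0.207
(0.4368, 0.3065, 0.2, 73.1) -> [0.372, -0.113, 0.067] [0.0, 0.0, 0.0] dist 0.118
```

>>> step_arm(
  steps=[
    [0.12,-0.042,-0.05,0,0,0,-1],
    [0.24,-0.084,-0.05,0,0,0,-1],
    [0.36,-0.126,-0.05,0,0,0,-1],
    [0.48,-0.168,-0.05,0,0,0,-1],
    [0.6,-0.21,-0.05,0,0,0,-1],
    [0.704,-0.247,-0.05,0,0,0,-1],
    [0.82,-0.32,-0.05,0,0,0,-1],
    [0.93,-0.39,-0.05,0,0,0,-1],
  ],
)

```text
time_s: 14.78
position: [0.468, 0.0683, 0.2189]
tcp_rot: [[0.29, 0.957, -0.004], [0.957, -0.29, 0.001], [0.0, -0.004, -1.0]]
force: [0.5, -0.5, 0.2]
opening: 1.003
grasp_force: 0.0
```

>>> step_arm(
  steps=[
    [0.11,-0.07,0,0,0,0,-1],
    [0.22,-0.14,0,0,0,0,-1],
    [0.34,-0.2,0,0,0,0,-1],
    [0.46,-0.25,0.02,0,0,0,-1],
    [0.58,-0.29,0.04,0,0,0,-1],
    [0.68,-0.32,0.06,0,0,0,-1],
    [0.732,-0.333,0.067,0,0,0,-1],
    [0.732,-0.333,0.067,0,0,0,-1],
  ],
)

```text
time_s: 15.45
position: [0.4359, 0.3085, 0.1982]
tcp_rot: [[0.285, 0.959, -0.003], [0.959, -0.285, 0.0], [-0.001, -0.003, -1.0]]
force: [0.1, -1.1, -0.2]
opening: 0.996
grasp_force: 0.0
```

>>> step_arm(
  steps=[
    [0,0,0,0,0,0,-1],
    [0,0,0,0,0,0,-1],
  ],
)

```text
time_s: 15.62
position: [0.4363, 0.3047, 0.1995]
tcp_rot: [[0.289, 0.957, -0.003], [0.957, -0.289, -0.001], [-0.002, -0.002, -1.0]]
force: [0.3, -0.7, 0.6]
opening: 0.998
grasp_force: 0.0
```

```bash
python3 look.py w42
python3 - <<'E'
from h import *
s,c=pickle.load(open('w42.pkl','rb'))
for n,p,d in(('42',[.4368,.3065,.054],.042),('58',[.5523,.3191,.066],.058)):
    g=w2px(c,p,s)[0];print(n,g); rim(s,c,g,p[2],d)
plan(s,[(.4368,.3065,.041,73.1)])
E
```

```text
15.62 [0.4363 0.3047 0.1995] [[0.289, 0.957, -0.003], [0.957, -0.289, -0.001], [-0.002, -0.002, -1.0]] [ 0.3 -0.7  0.6] 0.998 0.0
42 [279.23802273 201.75612714]
circle [0.4363 0.3087] dia 0.0405 ellipse [0.4363 0.3085] [0.039  0.0395] want 0.042
58 [417.19331307 149.23076571]
circle [0.5526 0.3212] dia 0.0564 ellipse [0.5527 0.3213] [0.055  0.0555] want 0.058
(0.4368, 0.3065, 0.041, 73.1) -> [0.007, 0.001, 0.528] [-0.003, 0.002, 0.002] dist 0.158
```

View pics/w42.png

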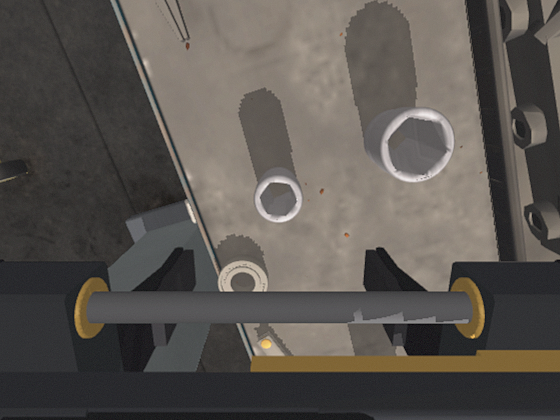

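Socket_42's rim is at (278,198), clear of the ring at (243,277) and of socket_58 at (417,145).

>>> step_arm(
  steps=[
    [0.01,0,0.13,0,0,0,-1],
    [0.01,0,0.26,0,0,0,-1],
    [0.01,0,0.38,0,0,0,-1],
    [0.01,0,0.47,0,0,0,-1],
    [0.01,0,0.52,0,0,0,-1],
    [0.01,0,0.528,0,0,0,-1],
    [0.01,0,0.528,0,0,0,-1],
    [0.01,0,0.528,0,0,0,-1],
  ],
)

```text
time_s: 16.33
position: [0.4388, 0.3082, 0.0431]
tcp_rot: [[0.29, 0.957, 0.001], [0.957, -0.29, 0.001], [0.001, 0.001, -1.0]]
force: [0.6, -0.1, 0.2]
opening: 0.998
grasp_force: 0.0
```

>>> step_arm(
  steps=[
    [0,0,0,0,0,0,1],
    [0,0,0,0,0,0,1],
    [0,0,0,0,0,0,1],
    [0,0,0,0,0,0,1],
    [0,0,0,0,0,0,1],
    [0,0,0,0,0,0,1],
    [0,0,0,0,0,0,1],
    [0,0,0,0,0,0,1],
  ],
)

```text
time_s: 17.0
position: [0.437, 0.3087, 0.0422]
tcp_rot: [[0.289, 0.957, -0.002], [0.957, -0.289, 0.0], [-0.0, -0.002, -1.0]]
force: [-0.3, 1.5, 4.5]
opening: 0.482
grasp_force: 29.2
```

>>> step_arm(
  steps=[
    [0,0,0,0,0,0,1],
    [0,0,0,0,0,0,1],
  ],
)

```text
time_s: 17.17
position: [0.4371, 0.3087, 0.0423]
tcp_rot: [[0.289, 0.957, -0.002], [0.957, -0.289, 0.0], [0.0, -0.002, -1.0]]
force: [-2.6, 0.3, 3.4]
opening: 0.479
grasp_force: 30.0
```

Run:
```python
from h import *
from rig import *
plan(read_state(),[(.4363,.3087,.22,73.1),(.46,.06,.22,73.1),(.5195,-.1697,.22,73.1),(.5195,-.1697,.13,73.1)])
```

```text
(0.4363, 0.3087, 0.22, 73.1) -> [-0.001, -0.004, -0.592] [-0.002, -0.0, 0.002] dist 0.178
(0.46, 0.06, 0.22, 73.1) -> [-0.77, 0.317, 0.0] [0.0, 0.0, 0.0] dist 0.25
(0.5195, -0.1697, 0.22, 73.1) -> [-0.675, 0.412, 0.0] [0.0, 0.0, 0.0] dist 0.237
(0.5195, -0.1697, 0.13, 73.1) -> [0.0, 0.0, 0.3] [0.0, 0.0, 0.0] dist 0.09
```

>>> step_arm(
  steps=[
    [0,0,-0.07,0,0,0,1],
    [0,0,-0.2,0,0,0,1],
    [0,0,-0.33,0,0,0,1],
    [0,0,-0.46,0,0,0,1],
    [0,0,-0.58,0,0,0,1],
    [0,0,-0.592,0,0,0,1],
    [0,0,-0.592,0,0,0,1],
  ],
)

```text
time_s: 17.75
position: [0.4394, 0.3091, 0.222]
tcp_rot: [[0.289, 0.957, 0.006], [0.957, -0.289, 0.003], [0.004, 0.005, -1.0]]
force: [-1.1, -0.2, -4.6]
opening: 0.475
grasp_force: 29.9
```

>>> step_arm(
  steps=[
    [-0.11,0.045,0,0,0,0,1],
    [-0.22,0.09,0,0,0,0,1],
    [-0.33,0.136,0,0,0,0,1],
    [-0.44,0.181,0,0,0,0,1],
    [-0.55,0.226,0,0,0,0,1],
    [-0.66,0.272,0,0,0,0,1],
    [-0.77,0.317,0,0,0,0,1],
    [-0.87,0.377,0,0,0,0,1],
  ],
)

```text
time_s: 18.42
position: [0.4677, 0.0246, 0.2169]
tcp_rot: [[0.289, 0.957, -0.008], [0.957, -0.289, 0.002], [-0.0, -0.008, -1.0]]
force: [0.1, 0.2, -2.7]
opening: 0.481
grasp_force: 29.9
```

>>> step_arm(
  steps=[
    [-0.1,0.06,0,0,0,0,1],
    [-0.2,0.12,0,0,0,0,1],
    [-0.3,0.18,0,0,0,0,1],
    [-0.4,0.245,0,0,0,0,1],
    [-0.5,0.305,0,0,0,0,1],
    [-0.56,0.342,0,0,0,0,1],
    [-0.575,0.352,0,0,0,0,1],
    [-0.575,0.352,0,0,0,0,1],
  ],
)

```text
time_s: 19.08
position: [0.5212, -0.1709, 0.2167]
tcp_rot: [[0.292, 0.957, -0.004], [0.957, -0.292, 0.003], [0.002, -0.005, -1.0]]
force: [-0.0, 0.0, -3.2]
opening: 0.477
grasp_force: 29.9
```

>>> step_arm(
  steps=[
    [0,0,0.1,0,0,0,1],
    [0,0,0.2,0,0,0,1],
    [0,0,0.27,0,0,0,1],
    [0,0,0.3,0,0,0,1],
    [0,0,0.3,0,0,0,1],
    [0,0,0.3,0,0,0,1],
  ],
)

```text
time_s: 19.58
position: [0.5216, -0.1684, 0.129]
tcp_rot: [[0.288, 0.958, -0.002], [0.958, -0.288, 0.002], [0.001, -0.002, -1.0]]
force: [0.9, 0.7, -3.0]
opening: 0.483
grasp_force: 29.9
```

Run:
```python
from h import *
from rig import *
s=read_state();print(s['opening'],s['position'])
plan(s,[(.5195,-.1697,.055,73.1)])
```

```text
0.4829163905497544 [ 0.52160506 -0.16838506  0.1290073 ]
(0.5195, -0.1697, 0.055, 73.1) -> [-0.007, -0.005, 0.247] [-0.003, -0.002, 0.004] dist 0.074
```

>>> step_arm(
  steps=[
    [-0.005,-0.003,0.04,0,0,0,1],
    [-0.005,-0.003,0.08,0,0,0,1],
    [-0.005,-0.003,0.11,0,0,0,1],
    [-0.005,-0.003,0.14,0,0,0,1],
    [-0.005,-0.003,0.17,0,0,0,1],
    [-0.005,-0.003,0.2,0,0,0,1],
    [-0.005,-0.003,0.225,0,0,0,1],
    [-0.005,-0.003,0.24,0,0,0,1],
  ],
)

```text
time_s: 20.25
position: [0.5204, -0.1704, 0.0594]
tcp_rot: [[0.289, 0.957, -0.001], [0.957, -0.289, 0.002], [0.001, -0.002, -1.0]]
force: [-9.6, 4.0, 50.7]
opening: 0.478
grasp_force: 30.2
```

>>> step_arm(
  steps=[
    [0,0,0,0,0,0,1],
    [0,0,0,0,0,0,1],
  ],
)

```text
time_s: 20.42
position: [0.5204, -0.1704, 0.0595]
tcp_rot: [[0.289, 0.957, -0.001], [0.957, -0.289, 0.001], [0.001, -0.001, -1.0]]
force: [-5.3, 1.0, 14.4]
opening: 0.482
grasp_force: 30.0
```

Seated, with the underside at about 0.017. I'll release, then go to 58 with a turn to yaw 150.

>>> step_arm(
  steps=[
    [0,0,0,0,0,0,-1],
    [0,0,0,0,0,0,-1],
    [0,0,0,0,0,0,-1],
    [0,0,0,0,0,0,-1],
    [0,0,0,0,0,0,-1],
    [0,0,0,0,0,0,-1],
    [0,0,0,0,0,0,-1],
    [0,0,0,0,0,0,-1],
  ],
)

```text
time_s: 21.08
position: [0.5208, -0.1707, 0.0573]
tcp_rot: [[0.289, 0.957, -0.0], [0.957, -0.289, 0.001], [0.001, -0.0, -1.0]]
force: [-1.0, 0.2, -0.6]
opening: 0.964
grasp_force: 0.0
```

>>> step_arm(
  steps=[
    [0,0,-0.1,0,0,0,-1],
    [0,0,-0.22,0,0,0,-1],
    [0,0,-0.34,0,0,0,-1],
    [0,0,-0.45,0,0,0,-1],
    [0,0,-0.55,0,0,0,-1],
    [0,0,-0.6,0,0,0,-1],
    [0,0,-0.6,0,0,0,-1],
    [0,0,-0.6,0,0,0,-1],
  ],
)

```text
time_s: 21.75
position: [0.5209, -0.1709, 0.2381]
tcp_rot: [[0.289, 0.957, 0.002], [0.957, -0.289, -0.0], [0.0, 0.002, -1.0]]
force: [0.0, -0.1, -0.9]
opening: 1.001
grasp_force: 0.0
```

```bash
python3 look.py p42
python3 - <<'E'
from h import *
s,c=pickle.load(open('p42.pkl','rb'))
g=w2px(c,[.5203,-.17,.071],s)[0];print(g); rim(s,c,g,.071,.042)
plan(s,[(.48,-.01,.24,73.1),(.47,.17,.24,115),(.5526,.3212,.22,150)])
E
```

```text
21.75 [ 0.5209 -0.1709  0.2381] [[0.289, 0.957, 0.002], [0.957, -0.289, -0.0], [0.0, 0.002, -1.0]] [ 0.  -0.1 -0.9] 1.001 0.0
[277.61388944 197.19002112]
circle [ 0.5205 -0.171 ] dia 0.0398 ellipse [ 0.5204 -0.171 ] [0.0387 0.0388] want 0.042
(0.48, -0.01, 0.24, 73.1) -> [0.474, -0.285, -0.007] [0.002, -0.0, 0.002] dist 0.166
(0.47, 0.17, 0.24, 115) -> [0.564, -0.206, 0.0] [0.0, 0.0, -0.931] dist 0.18
(0.5526, 0.3212, 0.22, 150) -> [0.34, 0.463, 0.067] [0.0, 0.0, -0.778] dist 0.173
```

>>> step_arm(
  steps=[
    [0.12,-0.071,0,0,0,0,-1],
    [0.24,-0.143,0,0,0,0,-1],
    [0.36,-0.215,0,0,0,0,-1],
    [0.474,-0.285,-0.007,0,0,0,-1],
    [0.474,-0.285,-0.007,0,0,0,-1],
  ],
)

```text
time_s: 22.22
position: [0.4746, -0.0034, 0.2374]
tcp_rot: [[0.284, 0.959, -0.01], [0.959, -0.284, 0.006], [0.003, -0.011, -1.0]]
force: [-0.5, 0.5, -0.7]
opening: 0.997
grasp_force: 0.0
```

>>> step_arm(
  steps=[
    [0.1,-0.034,0,0,0,-0.15,-1],
    [0.2,-0.069,0,0,0,-0.3,-1],
    [0.3,-0.103,0,0,0,-0.45,-1],
    [0.4,-0.137,0,0,0,-0.6,-1],
    [0.5,-0.18,0,0,0,-0.75,-1],
    [0.564,-0.206,0,0,0,-0.9,-1],
    [0.564,-0.206,0,0,0,-0.931,-1],
  ],
)

```text
time_s: 22.8
position: [0.4681, 0.1727, 0.238]
tcp_rot: [[-0.431, 0.902, -0.004], [0.902, 0.431, 0.001], [0.003, -0.003, -1.0]]
force: [-0.1, 0.2, -0.9]
opening: 0.997
grasp_force: 0.0
```

>>> step_arm(
  steps=[
    [0.06,0.08,0.01,0,0,-0.15,-1],
    [0.12,0.16,0.02,0,0,-0.3,-1],
    [0.18,0.24,0.03,0,0,-0.45,-1],
    [0.24,0.32,0.05,0,0,-0.6,-1],
    [0.3,0.4,0.06,0,0,-0.75,-1],
    [0.34,0.463,0.067,0,0,-0.778,-1],
    [0.34,0.463,0.067,0,0,-0.778,-1],
    [0.34,0.463,0.067,0,0,-0.778,-1],
  ],
)

```text
time_s: 23.47
position: [0.5521, 0.3204, 0.2175]
tcp_rot: [[-0.867, 0.499, -0.003], [0.499, 0.867, -0.001], [0.002, -0.003, -1.0]]
force: [-0.5, -0.6, -0.3]
opening: 0.998
grasp_force: 0.0
```

>>> step_arm(
  steps=[
    [0,0,0,0,0,0,-1],
    [0,0,0,0,0,0,-1],
    [0,0,0,0,0,0,-1],
  ],
)

```text
time_s: 23.72
position: [0.5518, 0.3198, 0.2197]
tcp_rot: [[-0.866, 0.5, -0.001], [0.5, 0.866, 0.0], [0.001, -0.0, -1.0]]
force: [-0.4, 0.0, 0.2]
opening: 0.997
grasp_force: 0.0
```

```bash
python3 look.py w58
python3 - <<'E'
from h import *
s,c=pickle.load(open('w58.pkl','rb'))
g=w2px(c,[.5526,.3212,.066],s)[0];print(g); rim(s,c,g,.066,.058)
plan(s,[(.5526,.3212,.046,150)])
E
```

```text
23.72 [0.5518 0.3198 0.2197] [[-0.866, 0.5, -0.001], [0.5, 0.866, 0.0], [0.001, -0.0, -1.0]] [-0.4  0.   0.2] 0.997 0.0
[281.23877517 201.79874185]
circle [0.5526 0.3211] dia 0.0557 ellipse [0.5526 0.321 ] [0.0545 0.0546] want 0.058
(0.5526, 0.3212, 0.046, 150) -> [-0.001, 0.006, 0.579] [-0.001, -0.001, 0.0] dist 0.174
```

View pics/w58.png

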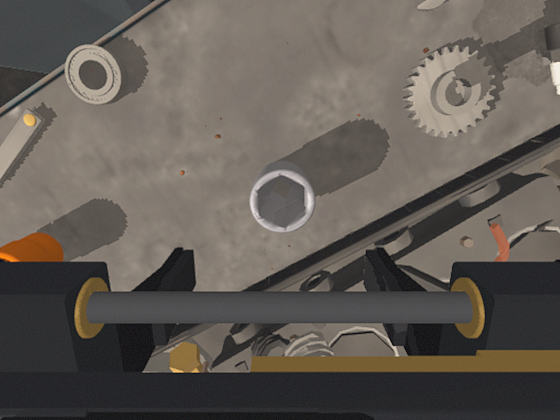

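Run:
```python
from h import *
s,c=pickle.load(open('w58.pkl','rb'))
for z in(0,.03):print(px2w(c,[(220,310),(330,258),(450,192),(550,135)],z,s).round(3)[:,:2].tolist())
d=pickle.load(open('d0.pkl','rb'))['top']
print(px2w(d,[(80,180),(160,180),(270,178)],.0).round(3)[:,:2].tolist(), px2w(d,[(140,165),(180,150)],.1).round(3)[:,:2].tolist())
```

```text
[[0.646, 0.185], [0.652, 0.328], [0.648, 0.473], [0.643, 0.583]]
[[0.633, 0.199], [0.638, 0.33], [0.634, 0.463], [0.63, 0.564]]
[[0.639, 0.558], [0.638, 0.342], [0.641, 0.049]] [[0.653, 0.365], [0.69, 0.267]]
```

The machine's edge is at x ≈ 0.64 and socket_58's rim is at (282,201). I'll turn 20° further for body clearance, then grasp.

>>> step_arm(
  steps=[
    [0,0.004,0.05,0,0,-0.15,-1],
    [0,0.004,0.12,0,0,-0.3,-1],
    [0,0.004,0.22,0,0,-0.444,-1],
    [0,0.004,0.33,0,0,-0.444,-1],
    [0,0.004,0.44,0,0,-0.444,-1],
    [0,0.004,0.53,0,0,-0.444,-1],
    [0,0.004,0.579,0,0,-0.444,-1],
    [0,0.004,0.579,0,0,-0.444,-1],
  ],
)

```text
time_s: 24.43
position: [0.5502, 0.3207, 0.0426]
tcp_rot: [[-0.985, 0.173, -0.007], [0.173, 0.985, -0.002], [0.007, -0.003, -1.0]]
force: [-0.4, -0.3, -0.5]
opening: 1.001
grasp_force: 0.0
```

>>> step_arm(
  steps=[
    [0,0,0,0,0,0,-1],
    [0,0,0,0,0,0,-1],
    [0,0,0,0,0,0,1],
    [0,0,0,0,0,0,1],
    [0,0,0,0,0,0,1],
    [0,0,0,0,0,0,1],
    [0,0,0,0,0,0,1],
    [0,0,0,0,0,0,1],
  ],
)

```text
time_s: 25.1
position: [0.5529, 0.3222, 0.0466]
tcp_rot: [[-0.985, 0.172, 0.0], [0.172, 0.985, 0.0], [-0.0, 0.0, -1.0]]
force: [0.5, -0.9, 3.1]
opening: 0.66
grasp_force: 30.0
```

>>> step_arm(
  steps=[
    [0,0,0,0,0,0,1],
    [0,0,0,0,0,0,1],
  ],
)

```text
time_s: 25.27
position: [0.5529, 0.3223, 0.0466]
tcp_rot: [[-0.985, 0.172, 0.0], [0.172, 0.985, 0.0], [-0.0, 0.0, -1.0]]
force: [-0.3, -0.8, 3.1]
opening: 0.655
grasp_force: 30.0
```

Run:
```python
from h import *
from rig import *
plan(read_state(),[(.5526,.3212,.24,170),(.50,.21,.24,140),(.50,.06,.24,105),(.56,-.037,.24,73.1),(.5605,-.037,.14,73.1)])
```

```text
(0.5526, 0.3212, 0.24, 170) -> [0.0, -0.003, -0.645] [0.001, 0.0, 0.003] dist 0.193
(0.5, 0.21, 0.24, 140) -> [0.108, -0.395, 0.0] [0.0, 0.0, 0.667] dist 0.123
(0.5, 0.06, 0.24, 105) -> [-0.321, -0.383, 0.0] [0.0, 0.0, 0.778] dist 0.15
(0.56, -0.037, 0.24, 73.1) -> [-0.364, 0.11, 0.0] [0.0, 0.0, 0.709] dist 0.114
(0.5605, -0.037, 0.14, 73.1) -> [0.0, 0.002, 0.333] [0.0, 0.0, 0.0] dist 0.1
```

>>> step_arm(
  steps=[
    [0,0,-0.07,0,0,0,1],
    [0,0,-0.19,0,0,0,1],
    [0,0,-0.31,0,0,0,1],
    [0,0,-0.43,0,0,0,1],
    [0,0,-0.55,0,0,0,1],
    [0,0,-0.64,0,0,0,1],
    [0,0,-0.645,0,0,0,1],
    [0,0,-0.645,0,0,0,1],
  ],
)

```text
time_s: 25.93
position: [0.5529, 0.3223, 0.2397]
tcp_rot: [[-0.985, 0.172, 0.001], [0.172, 0.985, 0.001], [-0.001, 0.002, -1.0]]
force: [0.3, 0.3, -7.2]
opening: 0.661
grasp_force: 30.0
```

>>> step_arm(
  steps=[
    [0.02,-0.08,0,0,0,0.13,1],
    [0.04,-0.16,0,0,0,0.26,1],
    [0.065,-0.24,0,0,0,0.4,1],
    [0.09,-0.32,0,0,0,0.53,1],
    [0.108,-0.395,0,0,0,0.667,1],
    [0.108,-0.395,0,0,0,0.667,1],
  ],
)

```text
time_s: 26.43
position: [0.4948, 0.207, 0.2351]
tcp_rot: [[-0.764, 0.646, -0.014], [0.646, 0.764, -0.004], [0.008, -0.012, -1.0]]
force: [-0.5, -0.3, -5.8]
opening: 0.654
grasp_force: 30.0
```

>>> step_arm(
  steps=[
    [-0.06,-0.07,0,0,0,0.14,1],
    [-0.12,-0.14,0,0,0,0.28,1],
    [-0.18,-0.21,0,0,0,0.42,1],
    [-0.24,-0.28,0,0,0,0.56,1],
    [-0.3,-0.35,0,0,0,0.7,1],
    [-0.321,-0.383,0,0,0,0.778,1],
    [-0.321,-0.383,0,0,0,0.778,1],
  ],
)

```text
time_s: 27.02
position: [0.4988, 0.0588, 0.2363]
tcp_rot: [[-0.256, 0.967, -0.007], [0.967, 0.256, 0.0], [0.002, -0.007, -1.0]]
force: [-0.3, 0.4, -5.7]
opening: 0.658
grasp_force: 30.0
```

>>> step_arm(
  steps=[
    [-0.07,0.02,0,0,0,0.14,1],
    [-0.14,0.04,0,0,0,0.28,1],
    [-0.21,0.06,0,0,0,0.42,1],
    [-0.28,0.08,0,0,0,0.56,1],
    [-0.35,0.1,0,0,0,0.7,1],
    [-0.364,0.11,0,0,0,0.709,1],
    [-0.364,0.11,0,0,0,0.709,1],
    [-0.364,0.11,0,0,0,0.709,1],
  ],
)

```text
time_s: 27.68
position: [0.5594, -0.0345, 0.2372]
tcp_rot: [[0.288, 0.958, -0.005], [0.958, -0.288, 0.003], [0.001, -0.006, -1.0]]
force: [0.1, 1.4, -7.1]
opening: 0.659
grasp_force: 30.0
```

>>> step_arm(
  steps=[
    [0,0.002,0.1,0,0,0,1],
    [0,0.002,0.2,0,0,0,1],
    [0,0.002,0.3,0,0,0,1],
    [0,0.002,0.333,0,0,0,1],
    [0,0.002,0.333,0,0,0,1],
    [0,0.002,0.333,0,0,0,1],
    [0,0.002,0.333,0,0,0,1],
  ],
)

```text
time_s: 28.27
position: [0.5627, -0.0356, 0.141]
tcp_rot: [[0.289, 0.957, 0.003], [0.957, -0.289, 0.0], [0.001, 0.003, -1.0]]
force: [-0.2, -0.2, -6.8]
opening: 0.658
grasp_force: 30.0
```

Run:
```python
from h import *
from rig import *
s=read_state();print(s['opening'],s['position'])
plan(s,[(.5605,-.037,.0625,73.1)])
```

```text
0.6580786385876185 [ 0.5627154  -0.03561388  0.14101404]
(0.5605, -0.037, 0.0625, 73.1) -> [-0.007, -0.007, 0.262] [0.004, -0.001, 0.003] dist 0.079
```

>>> step_arm(
  steps=[
    [-0.006,-0.005,0.04,0,0,0,1],
    [-0.006,-0.005,0.08,0,0,0,1],
    [-0.006,-0.005,0.12,0,0,0,1],
    [-0.006,-0.005,0.16,0,0,0,1],
    [-0.006,-0.005,0.19,0,0,0,1],
    [-0.006,-0.005,0.22,0,0,0,1],
    [-0.006,-0.005,0.245,0,0,0,1],
    [-0.006,-0.005,0.26,0,0,0,1],
  ],
)

```text
time_s: 28.93
position: [0.5604, -0.0373, 0.0642]
tcp_rot: [[0.289, 0.957, 0.001], [0.957, -0.289, 0.0], [0.001, 0.001, -1.0]]
force: [-10.0, 2.5, 47.9]
opening: 0.658
grasp_force: 30.0
```

>>> step_arm(
  steps=[
    [0,0,0,0,0,0,1],
    [0,0,0,0,0,0,1],
  ],
)

```text
time_s: 29.1
position: [0.5604, -0.0372, 0.0644]
tcp_rot: [[0.289, 0.957, 0.002], [0.957, -0.289, -0.0], [0.001, 0.002, -1.0]]
force: [-3.7, 0.8, 10.8]
opening: 0.66
grasp_force: 30.0
```

Seated at about 0.0175. I'll release, rise and check everything.

>>> step_arm(
  steps=[
    [0,0,0,0,0,0,-1],
    [0,0,0,0,0,0,-1],
    [0,0,0,0,0,0,-1],
    [0,0,0,0,0,0,-1],
    [0,0,0,0,0,0,-1],
    [0,0,0,0,0,0,-1],
    [0,0,0,0,0,0,-1],
    [0,0,0,0,0,0,-1],
  ],
)

```text
time_s: 29.77
position: [0.5595, -0.0371, 0.0614]
tcp_rot: [[0.29, 0.957, -0.0], [0.957, -0.29, 0.001], [0.001, -0.0, -1.0]]
force: [-0.3, -0.1, -0.2]
opening: 0.995
grasp_force: 0.0
```

>>> step_arm(
  steps=[
    [0,0,-0.1,0,0,0,-1],
    [0,0,-0.22,0,0,0,-1],
    [0,0,-0.34,0,0,0,-1],
    [0,0,-0.45,0,0,0,-1],
    [-0.1,0,-0.57,0,0,0,-1],
    [-0.22,0,-0.69,0,0,0,-1],
    [-0.34,0,-0.8,0,0,0,-1],
    [-0.45,0,-0.8,0,0,0,-1],
  ],
)

```text
time_s: 30.43
position: [0.5243, -0.1584, 0.303]
tcp_rot: [[0.287, 0.958, 0.007], [0.958, -0.287, -0.002], [0.0, 0.007, -1.0]]
force: [0.6, -1.1, 1.0]
opening: 0.997
grasp_force: 0.0
```

>>> step_arm(
  steps=[
    [-0.05,0,0,0,0,0,-1],
    [-0.05,0,0,0,0,0,-1],
    [-0.05,0,0,0,0,0,-1],
    [-0.05,0,0,0,0,0,-1],
    [-0.05,0,0,0,0,0,-1],
  ],
)

```text
time_s: 30.85
position: [0.5184, -0.171, 0.298]
tcp_rot: [[0.288, 0.958, -0.002], [0.958, -0.288, 0.002], [0.002, -0.002, -1.0]]
force: [-0.5, 0.4, -0.4]
opening: 1.003
grasp_force: 0.0
```

```bash
python3 look.py fin
python3 - <<'E'
from h import *
s,c=pickle.load(open('fin.pkl','rb'))
for p,d in(([.5605,-.037,.083],.058),([.5404,-.1037,.077],.05),([.5203,-.17,.071],.042),([.501,-.2343,.065],.034)):
    g=w2px(c,p,s)[0];print(g.round()); rim(s,c,g,p[2],d)
E
```

```text
30.85 [ 0.5184 -0.171   0.298 ] [[0.288, 0.958, -0.002], [0.958, -0.288, 0.002], [0.002, -0.002, -1.0]] [-0.5  0.4 -0.4] 1.003 0.0
[281.  38.]
circle [ 0.5602 -0.0389] dia 0.058 ellipse [ 0.5604 -0.0386] [0.0545 0.057 ] want 0.058
[281. 116.]
circle [ 0.5407 -0.1034] dia 0.0481 ellipse [ 0.5407 -0.1033] [0.0467 0.0472] want 0.05
[281. 183.]
circle [ 0.5205 -0.1711] dia 0.0402 ellipse [ 0.5205 -0.171 ] [0.0388 0.039 ] want 0.042
[281. 240.]
circle [ 0.5009 -0.2343] dia 0.0315 ellipse [ 0.501  -0.2343] [0.0305 0.0307] want 0.034
```

View pics/fin.png

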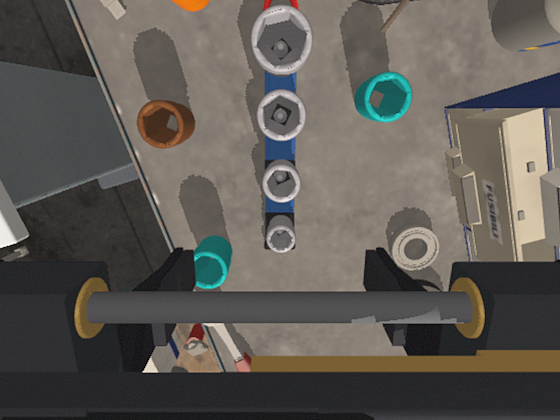

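All four stand in order down the rail from the loop: rims at (281,40), (281,116), (281,183) and (281,238). The studs show inside the drive holes, and all four stopped at the same seat height.

```bash
python3 -c "
from rig import *
print(hand_in())"
```

```text
the job is handed in; nothing more can be done
None
```

I put the four sockets on the rail from largest (at the red loop) to smallest, all upright and fully down on their studs by my camera and contact-height checks, and handed the job in at about 31 s; no verdict came back.

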